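# Reseat a battery pack in its spring-eject dock

## Task

The battery pack in the bench dock is not making contact, so reseat it with the fingertips, never lifting it off the dock. Press the release paddle with one finger while the other finger waits about a finger's breadth in front of the pack, so that when the spring kicks the pack out it is trapped there, on the rails, before it slides away. Then let the paddle up, push the pack back until it is fully home and held by its latch, and leave it; do not disturb the things lying around.

Things in the scene. Friction and masses are not known exactly. Their poses are not given: they have to be found in the camera images.
- dock: Grey wedge-shaped battery dock fixed on the bench, 92 mm wide, 184 mm long, tower across its rear (136 mm above the bench). Origin on the bench below the middle of the homed pack's lower front edge; x level to the rear, y left, z up; the pack comes out towards -x. Side guides (inner faces y = +/-34.5 mm, 15 mm above the rails) begin at x = -12 mm; in front of that the rails lie open.
- rail_end (a point): Middle of the front end of the two rails, at x = -52 mm, z = 13 mm in the dock's frame. The rails rise 22 degrees from here to z = 34 mm at x = 0 and on to the tower. They are slippery: a freed pack slides down them by itself.
- pack: Black battery pack, 66 wide, 104 long, 48 mm high, 0.6 kg, loose on the rails. Origin: middle of its lower front edge; axes level, x to its rear (parallel to the dock's on the rails). Home: origin at x = 0, y = 0, z = 34 mm in the dock's frame. Hard stop 4 mm behind home; pushed 1 to 2 mm past home with the paddle up it latches, and let go it settles at x = 0. Over 45 mm out it is lost.
- pack_nose (a point): Middle of the upright front face of the pack's nose, the foremost part of the pack (66 mm wide, 18 mm high): 5 mm further forward (to -x of the dock) and 20 mm higher than the pack's origin, so the face spans heights 46 to 63 mm above the bench with the pack home, and lower by 4 mm for each 10 mm that it has come out. A vertical finger in front of the pack meets it here.
- paddle_top (a point): Centre of the top of the release paddle, a black ribbed block 36 mm long (along the dock's x) and 26 mm wide, top sloped like the rails, moving with it. At rest at x = -37, y = -60, z = 35 mm in the dock's frame, to the right of the pack's way out, 15 mm above a low ear of the dock (y = -80 to -44, x = -54 to +8 mm); nothing stands behind it beside the right guide.
- release (a joint): Travel of the paddle and its latch tooth, m: 0 up, 0.009 fully down. Sprung: 2.5 N to start, 5 N at the bottom, about 2 N more while the pack bears on the tooth. The pack is freed at about 0.006. The tooth is ramped: the pack coming home pushes tooth and paddle down, and they spring up when it is home.
- ejector (a joint): Stroke of the spring ejector in the tower that pushes on the pack's back, m: 0 with the pack home, 0.014 fully out, down to -0.004 when the pack is pushed past home to the hard stop. 6 N at home, 3 N fully out, damped: it kicks the freed pack out in about 0.2 s. Pushing the pack home along the slope takes up to about 15 N.
- spare_pack: Bystander: a slimmer black pack, 66 x 104 x 36 mm, lying loose on the bench. Origin: centre of its underside.
- block_plane: Bystander: block plane, 50 x 160 x 60 mm. Origin: centre of its underside, long side along y.
- screwdriver: Bystander: screwdriver, 31 x 218 x 27 mm. Origin: centre of its underside, long side along y.
- offcut_oak: Bystander: oak block, 52 x 80 x 52 mm. Origin: centre of its underside.
Things that resemble listed ones, but are neither listed nor needed, are in the scene too. There is more than one size of the dock; the job needs the larger.

How it is judged (in metres and radians):
On the way, in this order (a step that is already met when the one before it is completed fails the run):
1. a finger presses the release paddle (value of joint release above 0.003 m and contact force between the fingers and dock above 0.5 N).
2. the popped pack is trapped by a finger, at rest on the rails 6 to 45 mm out of its home place (x of pack in the frame of dock between -0.045 and -0.006 m and linear speed of pack below 0.02 m/s and contact force between the fingers and pack above 0.15 N), for 0.2 s.
At the end, for the whole second after the job is handed in: The pack is home again within 3 mm along the rails and 3 mm in height, at rest, held by the latch with the paddle up (within 2 mm) (x of pack in the frame of dock between -0.003 and 0.003 m and z of pack in the frame of dock between 0.031 and 0.037 m and value of joint release below 0.002 m and linear speed of pack below 0.01 m/s); the robot touches nothing.
It fails at once if the pack slides away: more than 45 mm out of its home place (x of pack in the frame of dock below -0.045 m).
It fails at once if the pack is lifted off the dock (more than 10 mm up) or tipped (more than 0.2 rad) (z of pack in the frame of dock above 0.044 m or angle between pack's own z axis and vertical above 0.2 rad).
It fails at once if a bystander is moved more than 15 mm (distance of any of spare_pack, block_plane, screwdriver, offcut_oak from where it was at the start of the episode above 0.015 m).
It also fails if it takes over 48 s, if anything falls off the work surface, if the arm or the gripper's body presses on something with over 40 N, if the wrist force passes 120 N, or if a joint passes its speed limit or range.

## Robot

A 6-joint arm with a two-finger parallel gripper is mounted at the origin on a cart in front of the work surface, level with it; the furniture and walls round the work are solid. World frame = base frame: x ahead of the robot, y to its left, z up, the work surface at z = 0. Lengths are in mm, angles in rad, forces in N, time in s.
With the tool pointing down it reaches from about 400 to 925 mm from the base axis. Payload 12.5 kg.
Tool frame: the origin (TCP) lies midway between the tips of the shut fingers; the grasp point (between the pads) lies 19 mm behind it; z points along the fingers, y is the line along which they close (so a half turn about z gives the same grasp; the last joint's range is limited). The gripper opens to 95 mm and grips with 3 to 60 N. Pads are 20 mm wide; open, the fingers measure 119 mm over their backs; the gripper's body (75 mm by 180 mm) begins 59 mm behind the grasp point.
Start: joints at [-1.306, 0.491, 1.559, -0, 1.092, -0.106], TCP at [226.499, -582.533, 214.661] pointing down, gripper open.
Joint ranges: [-3.1, 3.1], [-0.84, 2.19], [0.05, 2.79], [-1.13, 4.28], [0.06, 2.93], [-2.69, 2.69]. Speed limits (rad/s): [2.22, 2.22, 2.79, 3.14, 3.14, 3.14].

## Interface

Orientations are given as [roll, pitch, yaw] about the fixed x, y, z axes, in that order (R = Rz(yaw) Ry(pitch) Rx(roll)).
In Python, from cell import state, viewer, env, models gives the robot as it stands. The module is installed in compiled form; this text tells all that it offers.
- The arm moves only by the tool arm_command, never from a script. Its argument "rows" is a list of rows, each a list of 2 entries, a list of its own where there are three numbers: the shift along the tool's x, y, z normalised to -1 to 1, where 1 is 0.25 m, then the turn about the tool's z normalised to -1 to 1, where 1 is pi rad. A call has exactly 5 rows; each row shifts and turns the commanded pose from where the row before left it, along the tool's axes as they then stand; what a row does not reach is not made up. A row lasts 1/10 s, in which the tool goes at most 50 mm and 8.59 degrees, less where a joint would pass 70% of its speed; a pose out of reach is approached as far as the arm can. A call with a number of a shift or a turn outside -1 to 1 is refused whole. A call with a gripper value outside its range is refused whole. "claw" is the opening, from 0 (shut) to 1 (fully open), set as the call begins (left out, the last holds). The fingers move at their own pace and stop on an object; the grip force is fixed at half the most. Time passes only in rows, so rows that do not move let the fingers close, or fill a call up. It gives the time, the measured TCP pose, the force, the opening and the grip force at its end, in the units of the state.
- state(): the state, without advancing time (a new reading comes with each control period).
- viewer.read_camera(name): name is "side" or "top" or "wrist"; returns (picture, depth): 400x640x3 uint8, red, green, blue; 400x640 float32, mm along the optical axis (not along the pixel's ray), 0 where there is no reading.
- viewer.get_calibration(name): a dict with "camera_matrix" (3x3 intrinsics, pixels), "world_to_cam" (4x4, takes a point from world to camera coordinates). Camera axes: x right, y up, looking along -z (the intrinsics and any distortion apply to the point x, -y, -z); pixel columns grow to the right and rows downward; lengths in mm; the calibration is good to about 2 mm. The wrist camera is an equidistant fisheye: a pixel r from the principal point sees the ray r / f radians off the axis. A picture is of the moment at which its call begins: read the wrist's pose just before it. get_calibration takes no time and is no camera call; for the wrist camera it gives the pose at the moment of the call.
- env.job_done(): hands the job in; it is judged then, once.
Trained networks look in the newest picture that a camera, given by its name, has taken for a name from the list of things; names that differ only in an ending like _2 or _b are one class to them, and where a whole thing is asked for, a point or a joint stands for the part that bears it (a point fixed in the world has none). Each returns a list of dicts, best first, with "confidence" (0 to 1); they miss things now and then, are a little off and sometimes report something else, mostly with a low value. They report only what shows in the picture. A call takes as long as a camera call. They do not tell look-alikes from the thing itself.
- models.search_frame(camera, label): "position" ([x, y, z] in mm, in world coordinates, good to about 4 mm: the middle of the surface that is visible of it).
- models.mark_of(camera, label): "position" ([x, y, z] in mm, in world coordinates, good to about 4 mm: a listed point, or the origin of a listed thing).
The state is a dict: "t": time; "joints": joint angles; "qvel": joint speeds; "tau": joint torques, N m; "eef_pos": TCP position; "tcp_rot": TCP orientation; "ft_force": force on the tool from outside, world axes, zero at the start; "moment": the same for the moment, N m; "opening": opening from 0.0 (shut) to 1.0 (fully open); "grip_force": force on a finger pad.
Only numpy, scipy, OpenCV 4.12 (cv2) and the standard library are available. Lean on these libraries where they do the work, as an engineer would, in place of code of your own. Each camera call takes 0.05 s, during which the arm holds its last target. There are 200 camera calls.

## Working session

There is one attempt and no reset: what is moved stays moved. The work goes in short steps, Python scripts to look and compute and a tool call to move; the robot and the scene stay as the last step left them, time stands still between calls to the robot, and variables do not carry over. Pictures are saved under pics/ and viewed, at most 10 in all, crops included, and the job is handed in when it is done.

Besides the shell and the picture viewer there is one more tool, called after "Emit:" by a JSON object that holds its "fn" and its "kwargs". arm_command: Moves the arm, as the interface text tells. Scaled input: -1 to 1 covers 0.25 m each way for a shift and pi rad each way for a turn. Its arguments: {"type":"object","properties":{"rows":{"type":"array","items":{"type":"array"}},"claw":{"type":"number"}},"required":["rows"]}

```bash
mkdir -p pics; python3 - <<'E'
from cell import state, viewer, env, models
import cv2
s=state();print({k:s[k] for k in('t','eef_pos','tcp_rot','ft_force','opening')})
for c in('top','side'):
    p,d=viewer.read_camera(c);cv2.imwrite(f'pics/{c}0.png',p[:,:,::-1])
    for l in('dock','pack','rail_end','pack_nose','paddle_top','spare_pack'):
        print(c,l,[(r['position'],r['confidence']) for r in models.mark_of(c,l)][:4])
E
```

```text
{'t': 0.0, 'eef_pos': array([ 226.44105097, -582.24611393,  214.04893403]), 'tcp_rot': array([-3.14045012e+00, -1.47919975e-04,  3.70787132e-01]), 'ft_force': array([ 0.21117715,  0.10915811, -0.47771838]), 'opening': 1.0011355800628827}
top dock [([626.1, 56.9, -0.1], 0.97)]
top pack [([630.7, -143.7, 35.2], 0.61)]
top rail_end [([583.4, -124.7, 15.4], 0.77), ([588.0, 61.3, 9.0], 0.72), ([570.6, -188.3, 35.4], 0.46)]
top pack_nose [([627.6, -143.2, 57.6], 0.91)]
top paddle_top [([571.6, -189.0, 34.5], 0.61), ([590.3, 17.5, 28.0], 0.51)]
top spare_pack [([613.2, -409.3, -1.2], 0.85)]
side dock [([619.3, 52.3, -1.4], 0.85), ([630.9, -143.6, 4.2], 0.83)]
side pack [([633.7, -143.2, 33.5], 0.83)]
side rail_end [([591.9, 66.5, 12.0], 0.73), ([586.0, -128.6, 8.5], 0.7), ([681.7, 359.2, -0.7], 0.33)]
side pack_nose [([627.5, -143.6, 56.2], 0.82)]
side paddle_top [([574.5, -184.3, 35.0], 0.43), ([591.0, 13.7, 28.3], 0.43)]
side spare_pack [([609.6, -417.4, -0.3], 0.89), ([470.4, 406.7, -0.7], 0.3)]
```

View pics/top0.png

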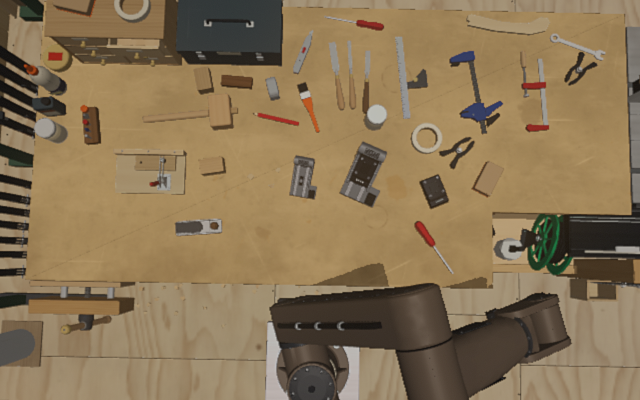

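View pics/side0.png

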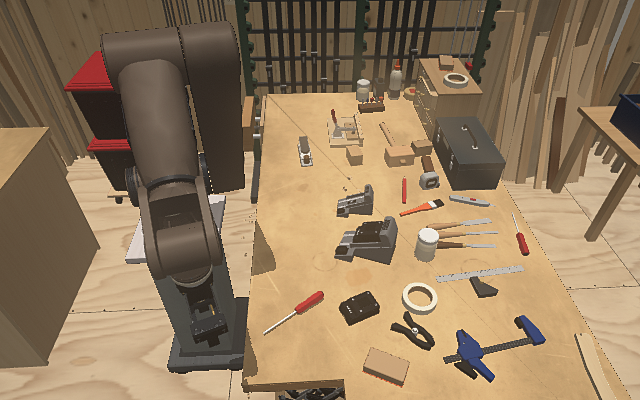

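The large dock is at top pixel (364,175), side pixel (365,240). The look-alike at top (303,177), side (355,200) is visibly smaller and its paddle sits lower (28 mm against 35 mm). The large dock's rail_end and paddle positions fit the listed geometry at a yaw of about -0.35, so I'll move above it.

Emit:
{"fn": "arm_command", "kwargs": {"rows": [[[0.124,-0.073,0],0],[[0.124,-0.073,0],0],[[0.124,-0.073,0],0],[[0.124,-0.073,0],0],[[0.124,-0.073,0],0]], "claw": 0.5}}

```text
t: 1.2
eef_pos: [338.6, -440.2, 214.8]
tcp_rot: [3.141, -0.0, 0.371]
ft_force: [-0.4, -1.5, 0.1]
opening: 0.637
grip_force: 0.0
```

Emit:
{"fn": "arm_command", "kwargs": {"rows": [[[0.124,-0.073,0],0],[[0.124,-0.073,0],0],[[0.124,-0.073,0],0],[[0.124,-0.073,0],0],[[0.124,-0.073,0],0]]}}

```text
t: 1.7
eef_pos: [450.1, -298.9, 214.8]
tcp_rot: [3.141, -0.0, 0.371]
ft_force: [0.7, -0.8, -0.1]
opening: 0.498
grip_force: 0.0
```

Emit:
{"fn": "arm_command", "kwargs": {"rows": [[[0.124,-0.073,0],0],[[0.124,-0.073,0],0],[[0.124,-0.073,0],0],[[0.124,-0.073,0],0],[[0.124,-0.073,0],0]]}}

```text
t: 2.2
eef_pos: [561.5, -157.6, 214.8]
tcp_rot: [3.141, -0.0, 0.371]
ft_force: [1.0, -0.2, -0.4]
opening: 0.5
grip_force: 0.0
```

Emit:
{"fn": "arm_command", "kwargs": {"rows": [[[0,0,0],0.046],[[0,0,0],0.046],[[0,0,0],0.046],[[0,0,0],0.046],[[0,0,0],0.046]]}}

```text
t: 2.7
eef_pos: [560.7, -158.8, 214.7]
tcp_rot: [3.142, -0.0, -0.358]
ft_force: [-0.5, 0.5, -0.4]
opening: 0.498
grip_force: 0.0
```

```bash
cat > h.py <<'E'
from cell import state, viewer, env, models
import numpy as np, cv2
def cloud(name,d,c):
    K=c['camera_matrix'];v,u=np.mgrid[:400,:640]
    x=(u-K[0,2])/K[0,0];y=(v-K[1,2])/K[1,1]
    if name=='wrist':
        th=np.hypot(x,y);k=np.where(th>1e-6,np.tan(np.minimum(th,1.5))/np.maximum(th,1e-6),1);x=x*k;y=y*k
    P=np.stack([x*d,-y*d,-d,np.ones_like(d)],-1)
    return (P@np.linalg.inv(c['world_to_cam']).T)[...,:3]
E
python3 - <<'E'
from h import *
c=viewer.get_calibration('wrist');p,d=viewer.read_camera('wrist')
W=cloud('wrist',d,c);np.savez('w1.npz',W=W,p=p,d=d)
print(c)
for l in('dock','pack','rail_end','pack_nose','paddle_top'):
    print(l,[(r['position'],r['confidence']) for r in models.mark_of('wrist',l)][:4])
cv2.imwrite('pics/w1.png',p[:,:,::-1])
E
```

```text
{'camera_matrix': array([[309.70691629,   0.        , 321.18232818],
       [  0.        , 309.70691629, 201.08499999],
       [  0.        ,   0.        ,   1.        ]]), 'world_to_cam': array([[-3.49822761e-01, -9.36815896e-01,  1.16138589e-04,
         4.61568511e+01],
       [ 8.95688967e-01, -3.34501600e-01, -2.93001628e-01,
        -5.22392463e+02],
       [ 2.74527431e-01, -1.02394615e-01,  9.56111935e-01,
        -5.62217799e+02],
       [ 0.00000000e+00,  0.00000000e+00,  0.00000000e+00,
         1.00000000e+00]])}
dock [([623.2, 60.7, 2.1], 0.9), ([628.8, -143.0, -0.8], 0.65), ([628.7, -139.7, 56.0], 0.49)]
pack [([635.0, -143.1, 35.4], 0.81)]
rail_end [([585.2, 65.3, 7.5], 0.89), ([583.4, -125.9, 12.3], 0.66)]
pack_nose [([630.4, -139.8, 58.2], 0.85), ([611.4, -407.2, 2.7], 0.37)]
paddle_top [([574.5, -189.0, 34.2], 0.6)]
```

View pics/w1.png

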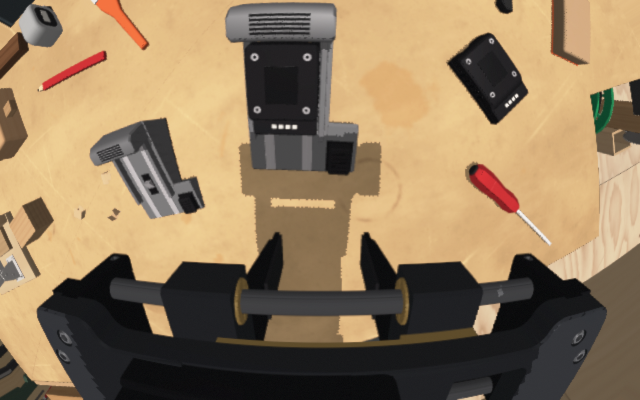

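```bash
python3 - <<'E'
from h import *
f=np.load('w1.npz');W=f['W'];p=f['p'];d=f['d']
def rect(m,n):
    P=W[m][:,:2].astype(np.float32);print(n,len(P),cv2.minAreaRect(P),np.percentile(W[m],[2,50,98],axis=0).round(1).tolist())
near=(d>0)&(abs(W[...,0]-660)<150)&(abs(W[...,1]+150)<110)
v,u=np.mgrid[:400,:640]; near&=(v<230)
rect(near&(W[...,2]>125),'tower')
rect(near&(W[...,2]>8),'whole')
dark=(p.max(-1)<45)
rect(near&dark&(v>137)&(v<177)&(u>325)&(u<358)&(W[...,2]>22),'paddle')
# dock frame views for origin guess
for yaw in(-.34,-.36,-.38):
    R=np.array([[np.cos(yaw),-np.sin(yaw)],[np.sin(yaw),np.cos(yaw)]]);L=(W[...,:2]-[631.5,-142.5])@R
    def pr(m,n):print(yaw,n,m.sum(),np.percentile(L[m],[1,10,50,90,99],axis=0).round(1).T.tolist())
    pr(near&(W[...,2]>125),'tower'); pr(near&dark&(v>137)&(v<177)&(u>325)&(u<358)&(W[...,2]>22),'paddle')
    pr(near&dark&(v<135)&(v>100)&(u>245)&(u<320)&(W[...,2]>50),'packfront')
cv2.imwrite('pics/crop1.png',cv2.resize(p[0:220,80:400,::-1],None,fx=2.4,fy=2.4,interpolation=cv2.INTER_CUBIC))
E
```

```text
tower 3712 ((721.9495849609375, -183.83969116210938), (92.42818450927734, 32.296531677246094), 66.82493591308594) [[695.6, -225.2, 126.1], [719.8, -185.0, 131.6], [745.2, -142.6, 135.8]]
whole 16279 ((660.9171142578125, -176.4354248046875), (127.06251525878906, 183.148193359375), 67.29318237304688) [[572.2, -220.1, 14.3], [669.7, -170.8, 99.3], [740.8, -103.1, 134.7]]
paddle 777 ((578.9929809570312, -189.12759399414062), (30.40410041809082, 37.70718765258789), 69.33975982666016) [[560.9, -206.2, 24.7], [581.5, -188.8, 34.7], [598.4, -173.9, 40.9]]
-0.34 tower 3712 [[82.6, 86.1, 96.9, 109.8, 114.4], [-54.0, -45.8, -10.6, 26.2, 35.6]]
-0.34 paddle 777 [[-52.5, -48.6, -31.3, -18.5, -15.1], [-76.5, -71.9, -60.8, -49.7, -47.6]]
-0.34 packfront 1879 [[-3.4, 0.5, 16.4, 28.7, 31.3], [-36.7, -31.5, -6.2, 21.2, 26.8]]
-0.36 tower 3712 [[83.4, 86.3, 97.1, 109.9, 114.2], [-52.1, -44.0, -8.6, 28.2, 37.5]]
-0.36 paddle 777 [[-51.3, -47.4, -30.1, -17.3, -14.0], [-76.8, -72.5, -61.3, -50.4, -48.0]]
-0.36 packfront 1879 [[-3.1, 0.5, 16.4, 28.7, 31.0], [-36.4, -31.0, -5.8, 21.4, 27.1]]
-0.38 tower 3712 [[84.0, 86.4, 97.3, 110.1, 113.9], [-50.1, -41.9, -6.7, 30.1, 39.4]]
-0.38 paddle 777 [[-50.1, -46.2, -28.9, -16.0, -13.0], [-77.2, -73.1, -61.9, -51.2, -48.3]]
-0.38 packfront 1879 [[-2.7, 0.6, 16.7, 28.9, 30.9], [-35.9, -30.8, -5.5, 21.8, 27.5]]
```

View pics/crop1.png

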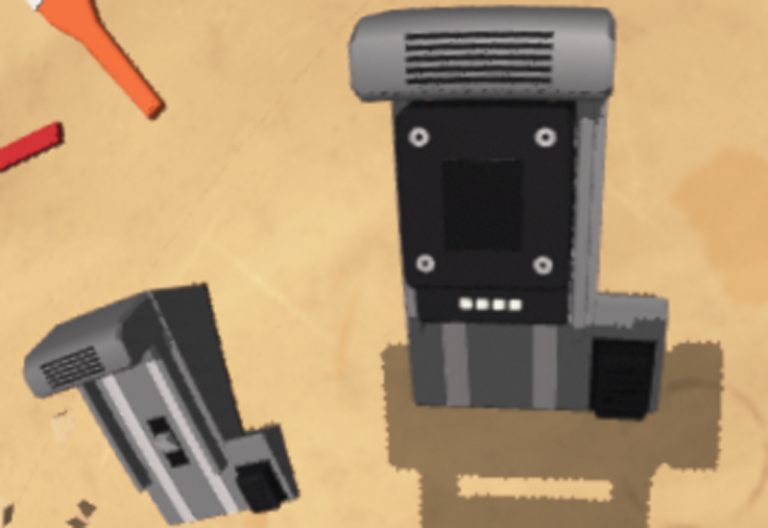

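The crop shows the larger dock with its pack at (495,210) and its paddle at (622,378). The small dock at lower left is empty. The fit gives an origin of about (632,-146) and yaw -0.397.

Emit:
{"fn": "arm_command", "kwargs": {"rows": [[[0.115,-0.038,0],0.0124],[[0,0,0.16],0],[[0,0,0.16],0],[[0,0,0.16],0],[[0,0,0.12],0]]}}

```text
t: 3.5
eef_pos: [590.3, -159.6, 62.4]
tcp_rot: [3.142, 0.002, -0.388]
ft_force: [0.9, 0.1, 0.4]
opening: 0.499
grip_force: 0.0
```

```bash
python3 - <<'E'
from h import *
s=state();print(s['eef_pos'],s['tcp_rot'],s['ft_force'])
p,d=viewer.read_camera('wrist');cv2.imwrite('pics/w2.png',p[:,:,::-1])
for l in('pack_nose','paddle_top'):
    print(l,[(r['position'],r['confidence']) for r in models.mark_of('wrist',l)][:4])
p,d=viewer.read_camera('side');cv2.imwrite('pics/s2.png',cv2.resize(p[150:290,290:450,::-1],None,fx=4,fy=4,interpolation=cv2.INTER_CUBIC))
E
```

```text
[ 590.31309183 -159.61582501   62.3763385 ] [ 3.14150316e+00  1.57296212e-03 -3.88152180e-01] [0.86688424 0.13900078 0.4497125 ]
pack_nose [([628.7, -141.8, 53.4], 0.77)]
paddle_top [([575.0, -187.7, 35.7], 0.96), ([589.9, 18.2, 27.2], 0.54), ([468.2, 405.1, -0.4], 0.15)]
```

View pics/w2.png

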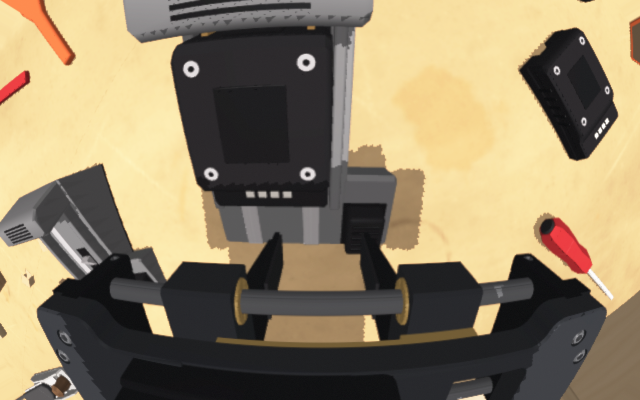

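View pics/s2.png

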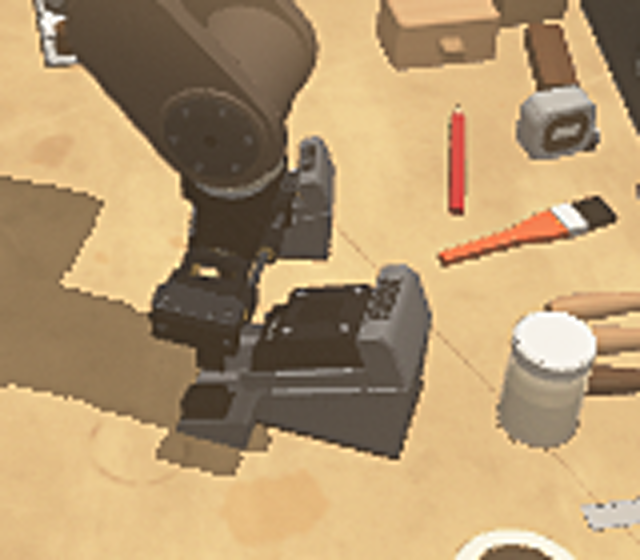

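The wrist view shows fingertips at (278,238) and (367,238), with the right one over the paddle (362,222) and the left one about 18 mm short of the nose (v≈205). Alignment is good, so I go down.

Emit:
{"fn": "arm_command", "kwargs": {"rows": [[[0,0,0.028],0],[[0,0,0.028],0],[[0,0,0.016],0],[[0,0,0.008],0],[[0,0,0],0]]}}

```text
t: 4.2
eef_pos: [590.9, -159.9, 44.6]
tcp_rot: [3.142, 0.0, -0.391]
ft_force: [-0.3, 1.5, -0.1]
opening: 0.501
grip_force: 0.0
```

Emit:
{"fn": "arm_command", "kwargs": {"rows": [[[0,0,0.008],0],[[0,0,0.008],0],[[0,0,0.004],0],[[0,0,0],0],[[0,0,0],0]]}}

```text
t: 4.7
eef_pos: [591.4, -160.0, 40.0]
tcp_rot: [3.142, -0.001, -0.391]
ft_force: [1.5, -1.2, 4.4]
opening: 0.499
grip_force: 2.1
```

Emit:
{"fn": "arm_command", "kwargs": {"rows": [[[0,0,0.012],0],[[0,0,0.012],0],[[0,0,0.004],0],[[0,0,0],0],[[0,0,0],0]]}}

```text
t: 5.2
eef_pos: [590.0, -159.5, 32.2]
tcp_rot: [3.141, 0.002, -0.391]
ft_force: [-5.2, 1.6, 1.5]
opening: 0.5
grip_force: 3.8
```

Emit:
{"fn": "arm_command", "kwargs": {"rows": [[[0,0,0],0],[[0,0,0],0],[[0,0,0],0],[[0,0,0],0],[[0,0,0],0]]}}

```text
t: 5.7
eef_pos: [590.1, -159.6, 32.3]
tcp_rot: [3.141, 0.002, -0.391]
ft_force: [-5.3, 1.5, 1.9]
opening: 0.498
grip_force: 3.8
```

```bash
python3 - <<'E'
from h import *
s=state();print(s['t'],s['eef_pos'],s['ft_force'],s['grip_force'])
p,d=viewer.read_camera('wrist');cv2.imwrite('pics/w3.png',p[:,:,::-1])
for l in('pack_nose','paddle_top','pack'):
    print(l,[(r['position'],r['confidence']) for r in models.mark_of('wrist',l)][:2])
E
```

```text
5.7 [ 590.14990865 -159.55827598   32.28583902] [-5.33957994  1.46062889  1.88398422] 3.8243058213265613
pack_nose [([611.4, -135.0, 48.6], 0.83)]
paddle_top [([576.1, -187.6, 28.2], 0.71)]
pack [([616.9, -139.7, 30.6], 0.73), ([579.9, -125.4, 13.4], 0.54)]
```

View pics/w3.png

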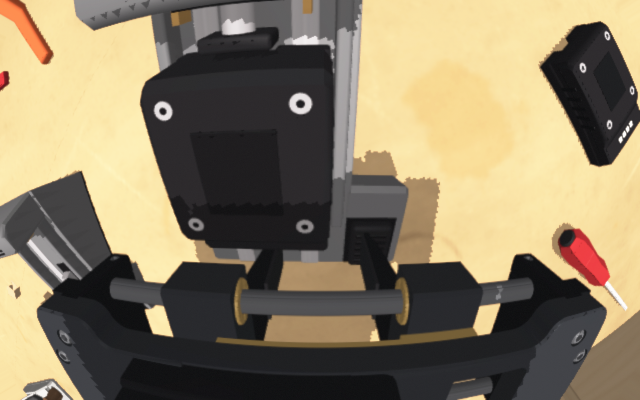

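The pack is trapped about 18 mm out. Its nose now sits against the left finger around (265,250), and the paddle is down under the right finger (370,240). Next I let the paddle up.

Emit:
{"fn": "arm_command", "kwargs": {"rows": [[[0,0,-0.012],0],[[0,0,-0.012],0],[[0,0,-0.012],0],[[0,0,-0.016],0],[[0,0,0],0]]}}

```text
t: 6.4
eef_pos: [590.9, -159.8, 45.9]
tcp_rot: [3.142, 0.0, -0.391]
ft_force: [-4.8, 1.5, 2.9]
opening: 0.499
grip_force: 2.3
```

Emit:
{"fn": "arm_command", "kwargs": {"rows": [[[0.012,0,-0.005],0],[[0.012,0,-0.005],0],[[0.012,0,-0.005],0],[[0.012,0,-0.005],0],[[0,0,0],0]]}}

```text
t: 6.9
eef_pos: [600.5, -163.6, 50.1]
tcp_rot: [3.141, 0.005, -0.39]
ft_force: [-9.6, 4.2, 1.4]
opening: 0.501
grip_force: 5.4
```

Emit:
{"fn": "arm_command", "kwargs": {"rows": [[[0.008,0,-0.003],0],[[0.008,0,-0.003],0],[[0.008,0,-0.003],0],[[0.008,0,-0.003],0],[[0,0,0],0]]}}

```text
t: 7.4
eef_pos: [607.2, -166.4, 53.0]
tcp_rot: [3.141, 0.006, -0.39]
ft_force: [-12.1, 5.0, 4.0]
opening: 0.5
grip_force: 6.7
```

```bash
python3 - <<'E'
from h import *
s=state();print(s['t'],s['eef_pos'],s['ft_force'],s['grip_force'])
p,d=viewer.read_camera('wrist')
for l in('pack_nose','paddle_top','pack'):
    print(l,[(r['position'],r['confidence']) for r in models.mark_of('wrist',l)][:2])
E
```

```text
7.4 [ 607.23029249 -166.38239801   52.95341944] [-12.09378455   5.04489423   3.95067642] 6.6897327080369
pack_nose [([629.9, -139.9, 54.9], 0.97)]
paddle_top [([575.9, -187.3, 30.9], 0.68), ([590.0, 18.6, 26.3], 0.54)]
pack [([636.4, -144.7, 33.9], 0.66)]
```

Emit:
{"fn": "arm_command", "kwargs": {"rows": [[[0.006,0,-0.002],0],[[0.006,0,-0.002],0],[[0,0,0],0],[[0,0,0],0],[[0,0,0],0]]}}

```text
t: 8.1
eef_pos: [609.4, -167.2, 53.9]
tcp_rot: [3.141, 0.007, -0.39]
ft_force: [-13.9, 6.0, 4.4]
opening: 0.501
grip_force: 8.1
```

```bash
python3 - <<'E'
from h import *
s=state();print(s['t'],s['eef_pos'],s['ft_force'],s['grip_force'])
p,d=viewer.read_camera('wrist')
for l in('pack_nose','paddle_top','pack'):
    print(l,[(r['position'],r['confidence']) for r in models.mark_of('wrist',l)][:2])
E
```

```text
8.1 [ 609.41535209 -167.21641633   53.85997225] [-13.93843008   6.00092348   4.37134582] 8.084671385586262
pack_nose [([580.6, -122.3, 12.4], 0.74), ([632.4, -142.0, 55.1], 0.61)]
paddle_top [([572.4, -186.9, 35.0], 0.84), ([589.5, 16.5, 26.1], 0.62)]
pack [([415.0, -418.7, 1.6], 0.74), ([638.4, -146.9, 39.8], 0.6)]
```

Emit:
{"fn": "arm_command", "kwargs": {"rows": [[[0.006,0,-0.002],0],[[0,0,0],0],[[0,0,0],0],[[0,0,0],0],[[0,0,0],0]]}}

```text
t: 8.8
eef_pos: [609.6, -167.2, 53.9]
tcp_rot: [3.141, 0.011, -0.389]
ft_force: [-18.7, 9.4, 4.7]
opening: 0.501
grip_force: 10.6
```

```bash
python3 - <<'E'
from h import *
s=state();print(s['t'],s['eef_pos'],s['ft_force'],s['grip_force'])
p,d=viewer.read_camera('wrist')
for l in('pack_nose','paddle_top'):
    print(l,[(r['position'],r['confidence']) for r in models.mark_of('wrist',l)][:2])
cv2.imwrite('pics/w4.png',p[:,:,::-1])
E
```

```text
8.8 [ 609.5654857  -167.2477572    53.92528344] [-18.72712122   9.39686175   4.70557626] 10.554132470861077
pack_nose []
paddle_top [([572.7, -184.1, 34.3], 0.7)]
```

View pics/w4.png

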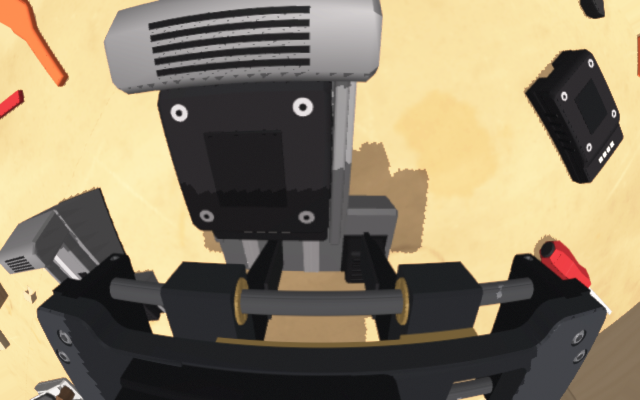

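The hard stop has been reached (force rose, no travel) and the paddle is back up. I back off gently, watching that the pack stays.

Emit:
{"fn": "arm_command", "kwargs": {"rows": [[[-0.006,0,0],0],[[-0.006,0,0],0],[[-0.006,0,0],0],[[-0.008,0,0],0],[[-0.008,0,0],0]]}}

```text
t: 9.45
eef_pos: [605.5, -165.8, 54.6]
tcp_rot: [3.142, 0.001, -0.391]
ft_force: [0.3, 0.1, -0.4]
opening: 0.5
grip_force: 0.1
```

```bash
python3 - <<'E'
from h import *
s=state();print(s['t'],s['eef_pos'],s['ft_force'],s['grip_force'])
p,d=viewer.read_camera('wrist')
for l in('pack_nose','paddle_top','pack'):
    print(l,[(r['position'],r['confidence']) for r in models.mark_of('wrist',l)][:2])
E
```

```text
9.45 [ 605.46596937 -165.78124014   54.58828814] [ 0.25513713  0.13956077 -0.44613246] 0.05126246534928214
pack_nose [([631.5, -140.9, 54.9], 0.59)]
paddle_top [([576.7, -185.2, 33.6], 0.71), ([589.8, 16.2, 25.9], 0.55)]
pack []
```

Contact force is zero, so the latch is holding the pack. Retreat and rise.

Emit:
{"fn": "arm_command", "kwargs": {"rows": [[[-0.04,0,0],0],[[-0.06,0,0],0],[[-0.04,0,-0.08],0],[[0,0,-0.16],0],[[0,0,-0.16],0]]}}

```text
t: 10.15
eef_pos: [573.2, -152.6, 156.5]
tcp_rot: [3.142, -0.001, -0.391]
ft_force: [1.1, -0.4, -0.6]
opening: 0.496
grip_force: 0.0
```

Emit:
{"fn": "arm_command", "kwargs": {"rows": [[[0,0,-0.1],0],[[0,0,0],0],[[0,0,0],0],[[0,0,0],0],[[0,0,0],0]]}}

```text
t: 10.65
eef_pos: [573.0, -152.5, 179.0]
tcp_rot: [3.142, 0.002, -0.391]
ft_force: [-0.6, -0.8, -0.4]
opening: 0.497
grip_force: 0.0
```

```bash
python3 - <<'E'
from h import *
s=state();print(s['t'],s['eef_pos'],s['ft_force'],s['grip_force'])
p,d=viewer.read_camera('wrist')
for l in('pack_nose','paddle_top','pack'):
    print(l,[(r['position'],r['confidence']) for r in models.mark_of('wrist',l)][:2])
cv2.imwrite('pics/w5.png',p[:,:,::-1])
E
```

```text
10.65 [ 573.01999443 -152.52969876  178.99527225] [-0.57186884 -0.84856524 -0.39198981] 0.0
pack_nose [([627.2, -138.9, 56.3], 0.91)]
paddle_top [([588.6, 13.6, 25.3], 0.89), ([576.3, -185.2, 33.3], 0.67)]
pack [([631.9, -144.2, 37.1], 0.92), ([631.7, -143.8, -1.9], 0.5)]
```

View pics/w5.png

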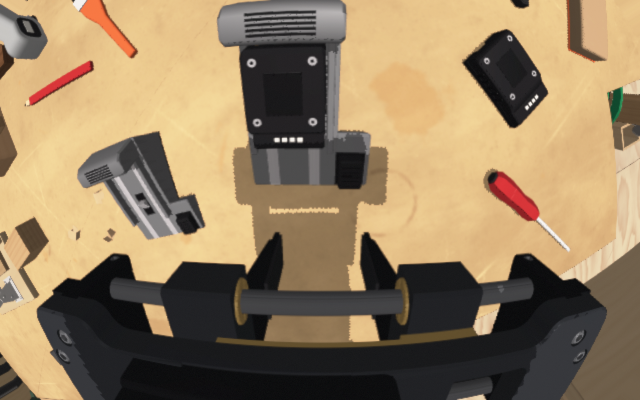

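The pack is home: its nose edge is at (287,145), the same relation to the dock as at the start. The paddle at (350,168) is up, and the surrounding things look undisturbed.

```bash
python3 -c "
from cell import env
print(env.job_done())"
```

```text
the job is handed in; nothing more can be done
None
```

I pressed the paddle, trapped the popped pack about 18 mm out, and pushed it back to the hard stop; it stayed home with the paddle up after I backed off, nothing nearby looked disturbed, and I handed the job in at about 11 s (no verdict was returned).

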